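# Take a moisture reading on the chopping board

### The job

Check whether the chopping board is dry enough to oil: first press the moisture meter's orange zero key fully down and let it spring back, while the yellow probe is still parked in its stand. Then take the probe by its handle and hold it upright on the board with its sprung foot wholly inside the green disc, pressing gently so that the foot is pushed in about half its stroke. Finish while still holding it there, and do not push the mug, jam jar, salt shaker or oil bottle about.

Things in the scene. Friction and masses are not known exactly. Their poses are not given: they have to be found in the camera images.
- meter: Moisture meter, fixed: grey box 100 x 110 x 32 mm with a tilted black display (top 47 mm high) on its far half and one orange round key on the near half. Origin: centre of the underside; x points from the key side to the display side. Meter and stand lie one on the left and one on the right of the board, either way round.
- zero_key (a joint): Travel of the orange zero key in m: 0 up, 0.008 fully down. Sprung; being fully down takes 4 N, and it comes back up when let go.
- zero_key_top (a point): Centre of the top face of the orange zero key (28 mm across), 55 mm above the table when up, 25 mm from the meter's centre towards its -x side; it moves with the key. The key is pressed straight down.
- stand: Probe stand, fixed: black disc 96 mm across with a grey 50 x 50 x 55 mm socket block that leans 0.35 rad (20 degrees) towards the stand's own -x side, roughly towards the robot. Origin: centre of the underside. The socket is a round hole 25 mm wide and 50 mm deep along the leaning axis.
- stand_mouth (a point): Centre of the mouth of the stand's socket, 64 mm above the table.
- probe: Loose probe, about 120 g, 141 mm long, parked leaning in the socket. Origin: underside of its foot when fully out; z runs up the probe. Along z: rubber foot 16 mm across (0-4 mm), metal nose 20 mm across (14-45 mm), black collar 36 mm across (45-51 mm, rests on the socket's mouth), yellow handle 24 x 24 mm square, faces along x and y (51-141 mm). Draw it out along its own axis.
- probe_grip (a point): Point on the probe's axis 107 mm up from its origin: where to grip the yellow handle (34 mm below its top). While parked, the 45 mm of the probe below its collar are in the hole.
- probe_foot (a joint): How far the probe's sprung foot is pushed in, in m: 0 fully out, 0.010 fully in. It needs 1.6 N to start moving and 5.6 N fully in (3.6 N half way).
- foot_tip (a point): Centre of the underside of the probe's sprung foot; it moves with the foot.
- board: Chopping board, fixed, 150 x 220 mm, flat and level; its top is 18 mm above the table. Origin: centre of the underside; y along its length. It bears a green, a red and a blue disc, each 34 mm across, in any order.
- spot_green: Centre of the green disc, 34 mm across, at the level of the board's top (18 mm above the table).
- mug: Green-striped white mug, 86 x 120 x 101 mm, loose, to be left alone. Origin: underside.
- jam_jar: Jam jar, 72 mm across, 102 mm high, loose, to be left alone. Origin: underside.
- salt_shaker: Salt shaker, 44 mm across, 90 mm high, loose, to be left alone. Origin: underside.
- oil_bottle: Oil bottle, 58 mm across, 281 mm high, loose, to be left alone at the far right corner of the table. Origin: underside.
Not all that is in view belongs to the job. Leave any pink or red look-alike of the stand alone.

How it is judged (in metres and radians):
On the way, in this order (a step that is already met when the one before it is completed fails the run):
1. the zero key is pressed fully down (over 7.2 of its 8 mm) while the probe is parked in the stand (value of joint zero_key above 0.0072 m and distance of probe from where it was at the start of the episode below 0.015 m and contact force between the fingers and probe below 0.1 N), for 0.04 s.
2. the key is up again and the gripped probe is out of the stand, over 90 mm from it (value of joint zero_key below 0.002 m and horizontal distance between foot_tip and stand above 0.09 m and contact force between probe and stand below 0.1 N and contact force between the fingers and probe above 1 N), for 0.1 s.
At the end, for the whole second after the job is handed in: The gripper holds the probe, upright within 0.12 rad and still, clear of the stand; its foot's centre is within 9 mm of the green disc's centre and the foot is pushed in 2 to 8.5 mm, bearing on the board with 1 to 9 N; the zero key is up. The program ends holding it so (horizontal distance between foot_tip and spot_green below 0.009 m and angle between probe's own z axis and vertical below 0.12 rad and value of joint probe_foot between 0.002 and 0.0085 m and contact force between probe and board between 1 and 9 N and contact force between the fingers and probe above 1 N and contact force between probe and stand below 0.1 N and value of joint zero_key below 0.002 m and linear speed of probe below 0.02 m/s); the arm keeps its last pose, push and grip.
It fails at once if the striped mug is shifted by more than 30 mm or tipped over (distance of mug from where it was at the start of the episode above 0.03 m or angle between mug's own z axis and vertical above 0.5 rad).
It fails at once if the jam jar is shifted by more than 30 mm or tipped over (distance of jam_jar from where it was at the start of the episode above 0.03 m or angle between jam_jar's own z axis and vertical above 0.5 rad).
It fails at once if the salt shaker is shifted by more than 30 mm or tipped over (distance of salt_shaker from where it was at the start of the episode above 0.03 m or angle between salt_shaker's own z axis and vertical above 0.5 rad).
It fails at once if the oil bottle is shifted by more than 30 mm or tipped over (distance of oil_bottle from where it was at the start of the episode above 0.03 m or angle between oil_bottle's own z axis and vertical above 0.5 rad).
It fails at once if the probe is rammed on the board (over 20 N) (contact force between probe and board above 20 N).
It also fails if it takes over 64 s, if anything falls off the work surface, if the arm or the gripper's body presses on something with over 40 N, if the wrist force passes 120 N, or if a joint passes its speed limit or range.

### The arm

A 7-joint arm with a two-finger parallel gripper is mounted at the origin on a cart in front of the work surface, level with it; the furniture and walls round the work are solid. World frame = base frame: x ahead of the robot, y to its left, z up, the work surface at z = 0. Lengths are in mm, angles in rad, forces in N, time in s.
With the tool pointing down it reaches from about 425 to 1025 mm from the base axis. Payload 9.4 kg.
Tool frame: the origin (TCP) lies midway between the tips of the shut fingers; the grasp point (between the pads) lies 19 mm behind it; z points along the fingers, y is the line along which they close (so a half turn about z gives the same grasp; the last joint's range is limited). The gripper opens to 93 mm and grips with 3 to 60 N. Pads are 15 mm wide; open, the fingers measure 128 mm over their backs; the gripper's body (75 mm by 188 mm) begins 65 mm behind the grasp point.
Start: joints at [1.215, 0.599, -0.003, 1.599, 0.002, 0.943, -0.08], TCP at [199.511, -697.007, 218.618] pointing down, gripper open.
Joint ranges: [-2.57, 2.57], [-0.35, 1.97], [-1.29, 1.29], [0.11, 2.56], [-1.05, 4.19], [0.11, 1.86], [-2.63, 2.63]. Speed limits (rad/s): [2.22, 2.22, 3.01, 3.01, 3.14, 3.14, 3.14].

### API

Orientations are given as a rotation vector (axis times angle).
In Python, from station import manip, capture gives the robot as it stands. The module is installed in compiled form; this text tells all that it offers.
- The arm moves only by the shell command python3 -m handwheel 'ROWS' [FORCE]. ROWS is JSON, a list of rows, each a list of 7 numbers: the shift along the tool's x, y, z in cm, then the turn, a rotation vector about the tool's x, y, z in rad, then the finger opening in cm, from 0 to 9.3. In form: [[dx, dy, dz, wx, wy, wz, hand], ...]. A call has 1 to 20 rows; each row is the pose to reach, as a shift and turn from the pose commanded when the call began, along the tool's axes at that moment; what a row does not reach only later rows make up. A row lasts 1/12 s, in which the tool goes at most 41.7 mm and 7.16 degrees, less where a joint would pass 70% of its speed; a pose out of reach is approached as far as the arm can. A call with a gripper value outside its range is refused whole. The fingers move at their own pace and stop on an object; FORCE is the grip in N (left out, the last holds). Time passes only in rows, so rows that repeat a pose let the fingers close. It gives the time, the measured TCP pose, the force, the opening and the grip force at its end, in the units of the state.
- manip.observe(): the state, without advancing time (a new reading comes with each control period).
- capture(name): name is "scene" or "top" or "wrist"; returns a dict with "pixels" (400x640x3 uint8, red, green, blue), "fx", "fy", "cx", "cy" (pixels), "dist" ([k1, k2, p1, p2, k3] as OpenCV has them; the pictures are not rectified), "rvec" (rotation vector, rad) and "tvec" (3), from world to camera coordinates, as OpenCV has them. Camera axes: x right, y down, z forward; pixel columns grow to the right and rows downward; lengths in mm; the calibration is good to about 2 mm. A picture is of the moment at which its call begins. There is no depth.
- manip.job_done(): hands the job in; it is judged then, once.
The state is a dict: "time_s": time; "joint_positions": joint angles; "joint_velocities": joint speeds; "joint_efforts": joint torques, N m; "ee_pos": TCP position; "eef_rot": TCP orientation; "ft_force": force on the tool from outside, world axes, zero at the start; "moment": the same for the moment, N m; "opening": finger opening in mm; "grasp_force": force on a finger pad.
Only numpy, scipy, OpenCV 4.12 (cv2) and the standard library are available. Lean on these libraries where they do the work, as an engineer would, in place of code of your own. Each camera call takes 0.05 s, during which the arm holds its last target. There are 200 camera calls.

## Working session

There is one attempt and no reset: what is moved stays moved. The work goes in short steps, Python scripts to look and compute and a shell command to move; the robot and the scene stay as the last step left them, time stands still between calls to the robot, and variables do not carry over. Pictures are saved under pics/ and viewed, at most 10 in all, crops included, and the job is handed in when it is done.

```bash
mkdir -p pics; cat > h.py <<'E'
import numpy as np, cv2
from station import manip, capture
from scipy.spatial.transform import Rotation as R
def cam(n):
    c=capture(n); c['K']=np.array([[c['fx'],0,c['cx']],[0,c['fy'],c['cy']],[0,0,1.]]); c['d']=np.array(c['dist'],float)
    c['R']=R.from_rotvec(np.ravel(c['rvec'])).as_matrix(); c['t']=np.ravel(c['tvec']).astype(float); return c
def ray(c,uv):
    p=cv2.undistortPoints(np.array([[uv]],float),c['K'],c['d'])[0,0]
    return -c['R'].T@c['t'], c['R'].T@np.array([p[0],p[1],1])
def atz(c,uv,z):
    o,d=ray(c,uv); return o+d*(z-o[2])/d[2]
def proj(c,P):
    return cv2.projectPoints(np.array(P,float).reshape(-1,3),np.ravel(c['rvec']).astype(float),c['t'],c['K'],c['d'])[0][:,0]
def tri(cs,uvs):
    A=np.zeros((3,3));b=np.zeros(3)
    for c,u in zip(cs,uvs):
        o,d=ray(c,u);d/=np.linalg.norm(d);M=np.eye(3)-np.outer(d,d);A+=M;b+=M@o
    return np.linalg.solve(A,b)
def save(n,im): cv2.imwrite(n,cv2.cvtColor(im,cv2.COLOR_RGB2BGR))
E
python3 - <<'E'
from h import *
for n in('scene','top'):
    c=cam(n); save(f'pics/{n}0.png',c['pixels']); print(n,-c['R'].T@c['t'],c['fx'],c['R'][2])
s=manip.observe(); print(s)
E
```

```text
scene [138.63383736 725.53001298 715.70016485] 379.01507658971633 [ 0.37380369 -0.71445073 -0.59146509]
top [ 252.82245117  -33.9181707  1461.3496935 ] 508.60036919156374 [ 0.2179327   0.02083829 -0.97574131]
{'time_s': 0.1, 'joint_positions': array([ 1.21531174,  0.60008755, -0.00254142,  1.60002691,  0.0017813 ,
        0.94292128, -0.07978854]), 'joint_velocities': array([ 1.68642205e-03,  5.37694134e-04, -1.58123692e-03, -1.65485647e-03,
       -1.39684916e-03, -4.69206977e-04, -9.95533165e-05]), 'joint_efforts': array([ 5.06945755e-03, -7.66556740e+01,  1.50232863e+00, -2.52940804e+01,
       -5.22058841e-02,  1.35279569e-02,  8.56168504e-05]), 'ee_pos': array([ 199.38130008, -696.59247564,  217.82390535]), 'eef_rot': array([-3.10971693e+00, -4.36390923e-01,  4.99427570e-04]), 'ft_force': array([ 1.18445209, -0.19533778, -0.03089841]), 'moment': array([-0.04076658, -0.0160525 , -0.01689728]), 'grasp_force': 0.0, 'opening': 93.05630528209635}
```

View pics/scene0.png

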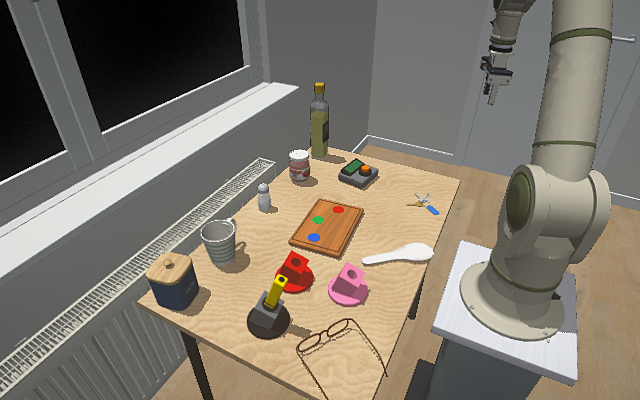

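View pics/top0.png

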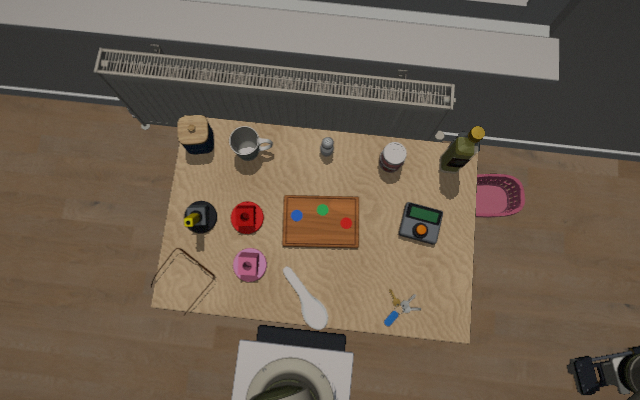

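The scene picture shows the meter on the robot's right: top px (421,222), orange key (420,230). The stand with the yellow probe is on the left: top (200,217), scene (268,312). The board is in the middle, with its green disc at top (323,210), scene (318,220).

There are three stand-like things: black/grey at top (200,217), red at (247,217) and pink at (250,264). The black/grey one fits, because it holds the yellow probe and has a black disc and grey block. I'll measure and confirm it in a crop.

```bash
cat > m.py <<'E'
from h import *
S,T=cam('scene'),cam('top')
def blob(c,lo,hi,box):
    h=cv2.cvtColor(c['pixels'],cv2.COLOR_RGB2HSV); m=cv2.inRange(h,lo,hi); k=np.zeros_like(m)
    x0,y0,x1,y1=box;k[y0:y1,x0:x1]=m[y0:y1,x0:x1]
    n,l,st,ce=cv2.connectedComponentsWithStats(k); i=1+np.argmax(st[1:,4]); return ce[i],st[i],(l==i)
g=((45,120,60),(85,255,255));o=((5,180,120),(18,255,255));y=((22,150,60),(34,255,255))
gt=blob(T,*g,(310,200,336,222));gs=blob(S,*g,(305,210,332,230))
print('green',gt[1],gs[1],atz(T,gt[0],18),atz(S,gs[0],18))
for nm,lo,hi,bt,bs in(('red',(0,170,80),(8,255,255),(335,212,358,235),(328,203,348,217)),('blue',(105,150,60),(130,255,255),(288,206,306,226),(303,230,324,245))):
    print(nm,atz(T,blob(T,lo,hi,bt)[0],18),atz(S,blob(S,lo,hi,bs)[0],18))
kt=blob(T,*o,(405,215,435,242));ks=blob(S,*o,(350,155,380,185))
print('key',kt[0],kt[1],ks[0],ks[1],atz(T,kt[0],54),atz(S,ks[0],52),tri([T,S],[kt[0],ks[0]]))
yt=blob(T,*y,(175,200,220,235));ys=blob(S,*y,(255,265,295,315))
print('yel',yt[0],yt[1],ys[0],ys[1],tri([T,S],[yt[0],ys[0]]))
a=cv2.resize(T['pixels'][190:245,165:240],(600,440),interpolation=2)
b=cv2.resize(S['pixels'][260:345,240:300],(311,440),interpolation=2)
im=np.hstack([a,b]); im=cv2.resize(im,(800,int(440*800/im.shape[1]))); save('pics/crop1.png',im)
E
python3 m.py
```

```text
green [317 204  11  12  99] [312 216  12   8  68] [536.72591537 -30.92877259  18.        ] [536.64238422 -29.28294863  18.        ]
red [ 505.66506831 -102.76266312   18.        ] [ 505.15491251 -100.82929804   18.        ]
blue [512.0390775   40.48171516  18.        ] [511.32705049  42.81509392  18.        ]
key [420.97058824 229.05882353] [417 225   9   9  68] [364.75555556 168.11111111] [361 165   8   7  45] [ 504.62195699 -312.50380197   54.        ] [ 502.9192879 -304.5400478   52.       ] [ 506.18473537 -314.09141678   45.85106041]
yel [189.84297521 219.42975207] [184 213  15  14 121] [275.18947368 291.13421053] [264 274  24  35 380] [450.68560508 318.37338242 115.29192373]
```

View pics/crop1.png

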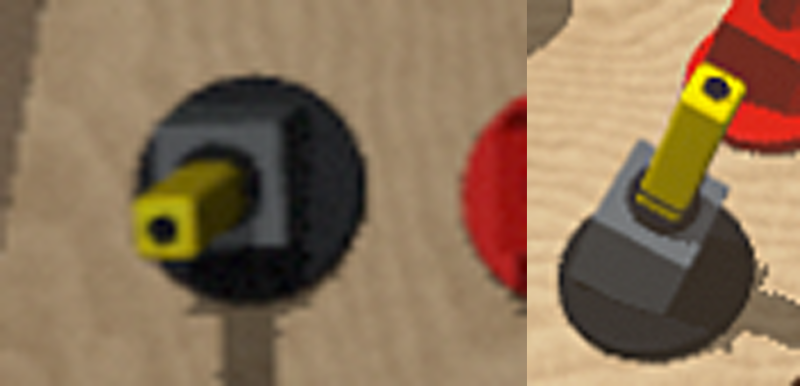

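The crop confirms it: the yellow square handle stands in a grey block on a black disc, with the handle's top face at crop (165,228) on the left and (717,88) on the right. The red and pink ones are empty. Next I'll work out the stand's axis and the key position.

```bash
cat > m2.py <<'E'
from h import *
from scipy.optimize import least_squares
S,T=cam('scene'),cam('top')
ym=lambda c:cv2.inRange(cv2.cvtColor(c['pixels'],cv2.COLOR_RGB2HSV),(20,130,40),(36,255,255))
def cut(c,b):
    m=ym(c);k=np.zeros_like(m);x0,y0,x1,y1=b;k[y0:y1,x0:x1]=m[y0:y1,x0:x1];return cv2.morphologyEx(k,cv2.MORPH_CLOSE,np.ones((3,3)))
obs=[(T,cut(T,(175,200,220,235))),(S,cut(S,(255,265,295,315)))]
up=8
def frame(p):
    yaw=p[2];a=R.from_euler('zy',[yaw,-.35]); return a   # z axis leans to -x of stand
def corners(p):
    a=frame(p);m=np.array([p[0],p[1],64.])
    q=np.array([[sx*12,sy*12,z] for sx in(-1,1) for sy in(-1,1) for z in(6,96)],float)
    return m+a.apply(q)
def feats(mask,pts=None):
    if pts is not None:
        h=cv2.convexHull((pts*up).astype(np.float32)).astype(np.int32); mask=np.zeros((400*up,640*up),np.uint8); cv2.fillConvexPoly(mask,h,1)
        m=cv2.moments(mask,True);s=up
    else: m=cv2.moments(mask,True);s=1
    off=0.5 if s==up else 0
    A=m['m00']; return np.array([m['m10']/A/s-(.5 if s>1 else 0)+off,m['m01']/A/s-(.5 if s>1 else 0)+off]),np.array([m['mu20'],m['mu11'],m['mu02']])/A/s/s
from functools import lru_cache
O=[feats(m) for _,m in obs]
def res(p):
    r=[]
    for (c,_),(ce,mu) in zip(obs,O):
        a,b=feats(None,proj(c,corners(p))); r+=list(a-ce)+list((b-mu)/6)
    return np.array(r)
best=min((least_squares(res,[455,305,y],x_scale=[10,10,.3],diff_step=[.003,.003,.03]) for y in(-.6,-.2,.2,.6)),key=lambda r:r.cost)
p=best.x;a=frame(p);print('mouth',p,'res',best.fun.round(2))
ax=a.apply([0,0,1]);m=np.array([p[0],p[1],64]);print('axis',ax,'grip',m+62*ax,'top',m+96*ax)
print('tri top',tri([T,S],[(188.5,222.5),(281.8,279.3)]),'disc z8',atz(T,(200.9,216.8),8),atz(S,(268.1,322),8))
# key: fit with cylinder visible: top + side
# meter display: colour-free; give key check
E
python3 m2.py
```

```text
mouth [4.69328001e+02 3.16927902e+02 9.52714141e-02] res [-0.63 -0.09  1.33 -0.29  0.26  0.2  -0.46  0.33  0.03  0.19]
axis [-3.42897807e-01 -3.46944695e-18  9.39372713e-01] grip [448.06833676 316.92790237 122.2411082 ] top [436.40981131 316.92790237 154.17978043]
tri top [436.98896653 311.24014507 150.69496511] disc z8 [477.71876397 315.80558477   8.        ] [473.01825233 326.52515938   8.        ]
```

```bash
sed -i "s/'zy',\[yaw/'ZY',[yaw/" m2.py; cat >> h.py <<'E'
def shift(pos,rot=None):
    "cm shift and rotvec in the present tool axes to reach pos, rot(matrix)"
    s=manip.observe();A=R.from_rotvec(s['eef_rot']); B=A if rot is None else R.from_matrix(rot)
    d=A.inv().apply(np.array(pos)-s['ee_pos'])/10; w=(A.inv()*B).as_rotvec()
    print('shift',d.round(2),'turn',w.round(3),'rows>=',np.linalg.norm(d)/4.17,np.linalg.norm(w)/.125)
def down(yaw):  # tool down, closing axis y at given yaw about z from world y
    return (R.from_euler('z',yaw)*R.from_euler('x',np.pi)).as_matrix()
E
python3 m2.py; python3 - <<'E'
from h import *
s=manip.observe();print(R.from_rotvec(s['eef_rot']).as_matrix().round(3))
shift([480,-312,200],down(0)); shift([480,-312,200])
T=cam('top')
for n,u,z in(('bottle',(455,160),50),('jar',(393,157),102),('meterc',(421,222),40),('red',(246,217),60),('mug',(246,142),100),('salt',(327,145),90)): print(n,atz(T,u,z).round())
E
```

```text
mouth [4.69207096e+02 3.18098013e+02 5.59510878e-02] res [-0.65 -0.08  1.03 -0.24  0.37  0.19 -0.37  0.57 -0.17  0.41]
axis [-0.34236122 -0.0191755   0.93937271] grip [447.98070032 316.90913226 122.2411082 ] top [436.34041876 316.25716537 154.17978043]
tri top [436.98896653 311.24014507 150.69496511] disc z8 [477.71876397 315.80558477   8.        ] [473.01825233 326.52515938   8.        ]
[[ 0.961  0.275 -0.   ]
 [ 0.275 -0.961  0.   ]
 [-0.    -0.    -1.   ]]
shift [ 37.56 -29.28   1.85] turn [-0.     0.     0.279] rows>= 11.43065104003701 2.230981420770796
shift [ 37.56 -29.28   1.85] turn [0. 0. 0.] rows>= 11.43065104003701 0.0
bottle [ 718. -398.   50.]
jar [ 690. -212.  102.]
meterc [ 527. -314.   40.]
red [483. 178.  60.]
mug [689. 202. 100.]
salt [708. -25.  90.]
```

```bash
python3 -m handwheel '[[37.6,-29.3,1.8,0,0,0.28,0],[37.6,-29.3,1.8,0,0,0.28,0],[37.6,-29.3,1.8,0,0,0.28,0],[37.6,-29.3,1.8,0,0,0.28,0],[37.6,-29.3,1.8,0,0,0.28,0],[37.6,-29.3,1.8,0,0,0.28,0],[37.6,-29.3,1.8,0,0,0.28,0],[37.6,-29.3,1.8,0,0,0.28,0],[37.6,-29.3,1.8,0,0,0.28,0],[37.6,-29.3,1.8,0,0,0.28,0],[37.6,-29.3,1.8,0,0,0.28,0],[37.6,-29.3,1.8,0,0,0.28,0],[37.6,-29.3,1.8,0,0,0.28,0],[37.6,-29.3,1.8,0,0,0.28,0],[37.6,-29.3,1.8,0,0,0.28,0]]'
python3 - <<'E'
from h import *
W=cam('wrist');save('pics/w1.png',W['pixels']);print(-W['R'].T@W['t'],W['R'][2],proj(W,[505,-312,55]))
h=cv2.cvtColor(W['pixels'],cv2.COLOR_RGB2HSV);m=cv2.inRange(h,(5,180,100),(18,255,255))
n,l,st,ce=cv2.connectedComponentsWithStats(m)
for i in range(1,n):
    if st[i,4]>150: print(st[i],ce[i],atz(W,ce[i],55))
E
```

```text
time_s: 1.7
ee_pos: [479.7, -312.8, 200.7]
eef_rot: [3.141, -0.003, -0.0]
ft_force: [-0.4, -1.0, 0.5]
opening: 1.0
grasp_force: 0.0
[ 556.23101516 -311.79188419  367.73810093] [-2.73729361e-01 -2.75648566e-04 -9.61806717e-01] [[318.10123148 169.7027984 ]]
[304 156  26  27 474] [317.02109705 169.91561181] [ 504.77464153 -310.85074605   55.        ]
```

View pics/w1.png

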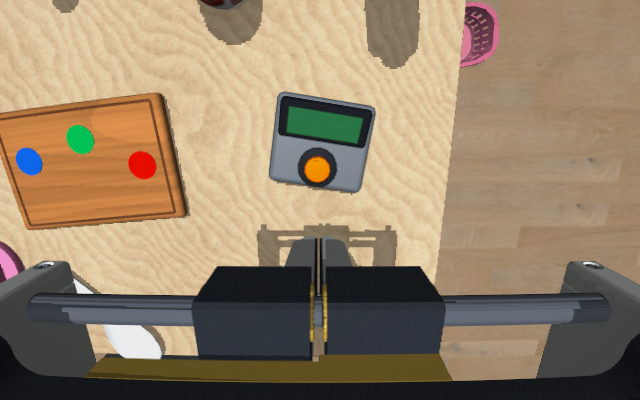

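The wrist view shows the key at px (317,170), which puts it at (505,-311,55) mm. That agrees with the top camera. Now I'll press it.

```bash
python3 -m handwheel '[[2.5,-0.18,4,0,0,0,0],[2.5,-0.18,8,0,0,0,0],[2.5,-0.18,11,0,0,0,0],[2.5,-0.18,13.2,0,0,0,0],[2.5,-0.18,14,0,0,0,0],[2.5,-0.18,14.4,0,0,0,0],[2.5,-0.18,14.7,0,0,0,0],[2.5,-0.18,15,0,0,0,0],[2.5,-0.18,15.3,0,0,0,0],[2.5,-0.18,15.5,0,0,0,0],[2.5,-0.18,15.5,0,0,0,0],[2.5,-0.18,15.5,0,0,0,0]]'
```

```text
time_s: 2.75
ee_pos: [505.6, -311.1, 47.3]
eef_rot: [3.14, -0.003, 0.003]
ft_force: [-3.1, -1.3, 10.4]
opening: 0.2
grasp_force: 5.3
```

```bash
python3 -m handwheel '[[0,0,0.15,0,0,0,0],[0,0,0.15,0,0,0,0]]'; python3 -m handwheel '[[0,0,-1,0,0,0,0],[0,0,-4,0,0,0,0],[0,0,-8,0,0,0,0],[0,0,-12,0,0,0,0],[0,0,-16,0,0,0,9.3],[0,0,-20,0,0,0,9.3],[0,0,-22,0,0,0,9.3],[0,0,-22,0,0,0,9.3]]'
python3 - <<'E'
from h import *
shift([400,317,270]);shift([420,317,270],down(.05));s=manip.observe();print(s['joint_positions'].round(2))
E
```

```text
time_s: 2.92
ee_pos: [505.7, -311.1, 47.0]
eef_rot: [3.14, -0.003, 0.003]
ft_force: [-6.3, 0.5, 24.0]
opening: 0.4
grasp_force: 12.2
time_s: 3.58
ee_pos: [507.8, -311.1, 270.3]
eef_rot: [3.137, -0.002, 0.015]
ft_force: [-0.3, 0.3, -0.7]
opening: 22.6
grasp_force: 0.0
shift [-10.84 -62.8   -0.34] turn [0. 0. 0.] rows>= 15.283164179958478 0.0
shift [ -8.84 -62.8   -0.32] turn [ 0.005 -0.009 -0.051] rows>= 15.209387823837035 0.41649840608926814
[ 0.41  0.38  0.07  1.86 -0.03  0.89 -1.08]
```

```bash
python3 -m handwheel '[[-11,-62.8,-2,0,0,0,9.3],[-11,-62.8,-2,0,0,0,9.3],[-11,-62.8,-2,0,0,0,9.3],[-11,-62.8,-2,0,0,0,9.3],[-11,-62.8,-2,0,0,0,9.3],[-11,-62.8,-2,0,0,0,9.3],[-11,-62.8,-2,0,0,0,9.3],[-11,-62.8,-2,0,0,0,9.3],[-11,-62.8,-2,0,0,0,9.3],[-11,-62.8,-2,0,0,0,9.3],[-11,-62.8,-2,0,0,0,9.3],[-11,-62.8,-2,0,0,0,9.3],[-11,-62.8,-2,0,0,0,9.3],[-11,-62.8,-2,0,0,0,9.3],[-11,-62.8,-2,0,0,0,9.3],[-11,-62.8,-2,0,0,0,9.3],[-11,-62.8,-2,0,0,0,9.3],[-11,-62.8,-2,0,0,0,9.3],[-11,-62.8,-2,0,0,0,9.3],[-11,-62.8,-2,0,0,0,9.3]]'
python3 - <<'E'
from h import *
W=cam('wrist');im=W['pixels'].copy();print(proj(W,[[469,318,64],[436,316,154]]))
h=cv2.cvtColor(im,cv2.COLOR_RGB2HSV);m=cv2.inRange(h,(20,120,30),(36,255,255))
n,l,st,ce=cv2.connectedComponentsWithStats(m)
for i in range(1,n):
    if st[i,4]>80: print(st[i],ce[i])
u=proj(W,[450,317,100])[0].astype(int);x=max(0,u[0]-110);y=max(0,u[1]-110);print(x,y)
save('pics/w2.png',cv2.resize(im[y:y+200,x:x+266],None,fx=3,fy=3,interpolation=2)); import pickle; W2={k:W[k] for k in W}; pickle.dump(W2,open('w2.pkl','wb'))
E
```

```text
time_s: 5.25
ee_pos: [396.5, 316.3, 284.0]
eef_rot: [3.141, -0.005, -0.0]
ft_force: [0.6, -0.2, -0.3]
opening: 92.8
grasp_force: 0.0
[[317.14081271 123.19171996]
 [319.1048377  158.19834872]]
[ 306  115   27   52 1062] [318.43691149 139.92561205]
[123 281  35  59 962] [136.52286902 310.52910603]
[479 281  35  59 971] [499.68177137 310.51699279]
[ 290  348  333   35 7515] [462.20785096 367.74251497]
208 30
```

View pics/w2.png

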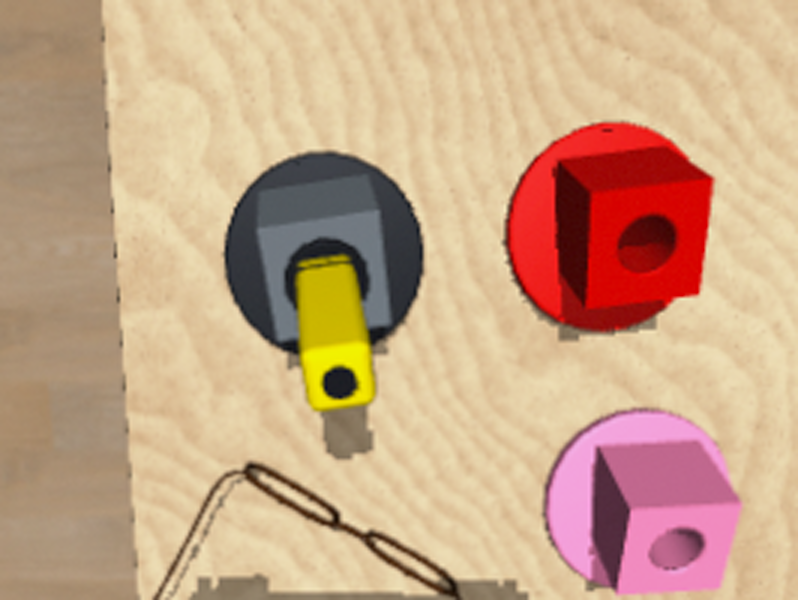

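The crop shows the yellow probe in the grey stand, with its top at crop (338,377) and the collar at (326,275). The block is turned slightly, leaning towards the robot and to the right. I'll refit the pose from the wrist view.

```bash
sed -e 's/^S,T=.*/import pickle;W=pickle.load(open("w2.pkl","rb"))/' -e 's/^obs=.*/obs=[(W,cut(W,(290,100,350,180)))]/' -e '/^print(.tri top/d' m2.py > m3.py
cat >> m3.py <<'E'
print('mouth px',proj(W,m),'top px',proj(W,m+96*ax),'seen 316.5,121.5 / 320.3,155.5')
print('from top px:',atz(W,(320.3,155.5),154.2),'mouth',atz(W,(316.5,121.5),66))
print('disc ctr',atz(W,(208+324/3,30+253/3),8))
yaw=p[2]
tz=-ax; ty=-a.apply([0,1,0]); tx=np.cross(ty,tz); M=np.c_[tx,ty,tz]
g=m+62*ax; tcp=g-19*ax
print('tcp',tcp,'pre',tcp+95*ax); shift(tcp+95*ax,M)
np.save('M.npy',M);np.save('tcp.npy',tcp)
E
python3 m3.py
```

```text
Traceback (most recent call last):
  File "m3.py", line 29, in <module>
    best=min((least_squares(res,[455,305,y],x_scale=[10,10,.3],diff_step=[.003,.003,.03]) for y in(-.6,-.2,.2,.6)),key=lambda r:r.cost)
  File "m3.py", line 29, in <genexpr>
    best=min((least_squares(res,[455,305,y],x_scale=[10,10,.3],diff_step=[.003,.003,.03]) for y in(-.6,-.2,.2,.6)),key=lambda r:r.cost)
              ~~~~~~~~~~~~~^^^^^^^^^^^^^^^^^^^^^^^^^^^^^^^^^^^^^^^^^^^^^^^^^^^^^^^^^^^^^^
  File "m3.py", line 27, in res
    a,b=feats(None,proj(c,corners(p))); r+=list(a-ce)+list((b-mu)/6)
        ~~~~~^^^^^^^^^^^^^^^^^^^^^^^^^
  File "m3.py", line 21, in feats
    A=m['m00']; return np.array([m['m10']/A/s-(.5 if s>1 else 0)+off,m['m01']/A/s-(.5 if s>1 else 0)+off]),np.array([m['mu20'],m['mu11'],m['mu02']])/A/s/s
                                 ~~~~~~~~^~
ZeroDivisionError: float division by zero
```

Ran out of the image; I'll start near the solution and bound the fit.

```bash
sed -i -e 's/\[455,305,y\],/[467,317,y],bounds=([445,295,-.7],[495,340,.7]),/' -e 's/y in(-.6,-.2,.2,.6)/y in(-.1,.15,.3)/' m3.py; python3 m3.py
```

```text
mouth [4.72455293e+02 3.20550172e+02 1.72391881e-01] res [-0.61 -0.43  0.36  1.07  3.43]
axis [-0.33781513 -0.05882044  0.93937271] grip [451.51075473 316.90330516 122.2411082 ] top [440.02504029 314.90341028 154.17978043]
mouth px [[315.10697539 120.37764945]] top px [[320.19633174 154.16516272]] seen 316.5,121.5 / 320.3,155.5
from top px: [438.70399644 314.80255517 154.2       ] mouth [471.08606024 318.79163065  66.        ]
disc ctr [480.7881771  319.70077313   8.        ]
tcp [457.92924221 318.02089347 104.39302665] pre [425.8368048  312.4329519  193.63343437]
shift [2.92 0.38 9.05] turn [ 0.031  0.349 -0.174] rows>= 2.2817756173636856 3.1298451183094973
```

```bash
cat > tgt.py <<'E'
from h import *
a=R.from_euler('ZY',[.15,-.35]);ax=a.apply([0,0,1]);m=np.array([471.5,319.4,64])
ty=-a.apply([0,1,0]);tz=-ax;M=np.c_[np.cross(ty,tz),ty,tz];tcp=m+43*ax
E
python3 - <<'E'
from tgt import *
print(tcp,ax,m+96*ax); shift(tcp+90*ax,M); shift(tcp,M)
E
```

```text
[456.92096031 317.19659366 104.39302665] [-0.33904743 -0.05124201  0.93937271] [438.95144627 314.48076723 154.17978043]
shift [2.98 0.37 9.52] turn [ 0.027  0.349 -0.152] rows>= 2.3930190105785996 3.054236391256671
shift [ 6.03 -0.11 17.97] turn [ 0.027  0.349 -0.152] rows>= 4.545674639837026 3.054236391256671
```

```bash
python3 -m handwheel '[[1,0.1,3,0.01,0.12,-0.05,9.3],[2,0.2,6,0.018,0.24,-0.1,9.3],[3,0.37,9.5,0.027,0.349,-0.152,9.3],[3,0.37,9.5,0.027,0.349,-0.152,9.3],[3,0.37,9.5,0.027,0.349,-0.152,9.3],[3,0.37,9.5,0.027,0.349,-0.152,9.3]]' 30
python3 - <<'E'
from tgt import *
shift(tcp,M)
W=cam('wrist');save('pics/w3.png',W['pixels']);print(proj(W,[m+96*ax,m]))
E
```

```text
time_s: 5.8
ee_pos: [423.8, 313.4, 187.7]
eef_rot: [-3.062, -0.24, -0.542]
ft_force: [-1.5, 0.3, -0.6]
opening: 92.7
grasp_force: 0.0
shift [0.27 0.1  8.96] turn [0.002 0.    0.007] rows>= 2.150937092342165 0.05832909105504677
[[320.83212033 225.42702969]
 [319.78585472 193.74909186]]
```

View pics/w3.png

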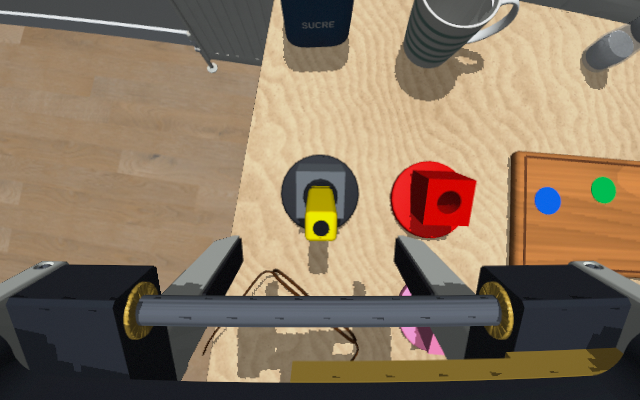

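The wrist view shows the probe's top at (321,227) and its collar at (320,193), within 2 px of the prediction. It is centred between the open fingers and square to them, so I can descend and grip.

```bash
python3 -m handwheel '[[0.2,0.1,2.5,0,0,0,9.3],[0.2,0.1,5,0,0,0,9.3],[0.2,0.1,7.5,0,0,0,9.3],[0.2,0.1,9,0,0,0,9.3],[0.2,0.1,9,0,0,0,9.3],[0.2,0.1,9,0,0,0,5],[0.2,0.1,9,0,0,0,2],[0.2,0.1,9,0,0,0,1.5],[0.2,0.1,9,0,0,0,1.5],[0.2,0.1,9,0,0,0,1.5],[0.2,0.1,9,0,0,0,1.5],[0.2,0.1,9,0,0,0,1.5],[0.2,0.1,9,0,0,0,1.5],[0.2,0.1,9,0,0,0,1.5],[0.2,0.1,9,0,0,0,1.5]]' 30
```

```text
time_s: 7.1
ee_pos: [462.8, 323.9, 118.6]
eef_rot: [-3.078, -0.233, -0.511]
ft_force: [-0.4, 0.2, 0.2]
opening: 31.0
grasp_force: 0.3
```

```bash
python3 - <<'E'
from tgt import *
s=manip.observe();print(s['joint_positions'].round(3),s['ee_pos'],s['opening'],s['grasp_force'],s['ft_force'],s['moment']);shift(tcp,M)
W=cam('wrist');save('pics/w4.png',W['pixels'])
E
```

```text
[-1.078  0.522  0.336  2.291  0.409  0.107 -2.627] [462.81631861 323.89821852 118.57516656] 31.030641385044127 0.3161430358886719 [-0.43829734  0.1683497   0.21717099] [-0.10312177  0.29655883 -0.07485618]
shift [-1.11  0.56  1.13] turn [0.011 0.022 0.003] rows>= 0.4018487184441301 0.19744615669006482
```

View pics/w4.png

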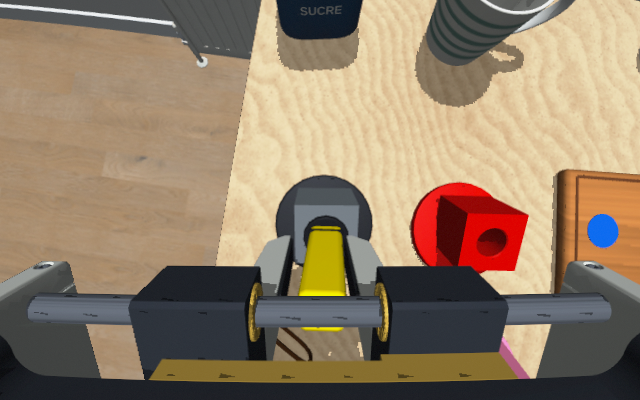

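The arm is stuck here: joints 6 and 7 are at their limits, so this 20° lean is out of reach. The probe is still in its socket between the pads. The finger faces are parallel to the probe's lean plane, so a vertical tool (yaw 0.15) can grip it too. I'll back out and set that pose.

```bash
python3 -m handwheel '[[0,0,0,0,0,0,9.3],[0,0,0,0,0,0,9.3],[0,0,0,0,0,0,9.3],[0,0,0,0,0,0,9.3],[0,0,0,0,0,0,9.3],[0,0,0,0,0,0,9.3],[0,0,-3,0,0,0,9.3],[0,0,-6,0,0,0,9.3],[0,0,-9,0,0,0,9.3],[0,0,-9,0,0,0,9.3],[0,0,-9,0,0,0,9.3]]'
python3 - <<'E'
from tgt import *
s=manip.observe();print(s['joint_positions'].round(3))
shift([450,316,200],down(.15))
E
```

```text
time_s: 8.07
ee_pos: [434.3, 321.4, 205.3]
eef_rot: [-3.074, -0.233, -0.514]
ft_force: [0.6, 1.1, -0.5]
opening: 91.7
grasp_force: 0.0
[-1.108  0.329  0.291  2.261  0.381  0.335 -2.61 ]
shift [1.22 0.76 0.99] turn [ 0.008 -0.331  0.001] rows>= 0.41874541504277124 2.646868054937054
```

```bash
python3 -m handwheel '[[0.4,0.2,0,0,-0.11,0,9.3],[0.8,0.5,0.3,0,-0.22,0,9.3],[1.2,0.76,0.6,0.008,-0.331,0,9.3],[1.2,0.76,0.6,0.008,-0.331,0,9.3],[1.2,0.76,0.6,0.008,-0.331,0,9.3]]'
python3 - <<'E'
from tgt import *
s=manip.observe();print(s['joint_positions'].round(3))
g=m+62*ax
shift(g-[0,0,19],down(.15))
W=cam('wrist');print(proj(W,[m+96*ax,m]))
h=cv2.cvtColor(W['pixels'],cv2.COLOR_RGB2HSV);k=cv2.inRange(h,(20,120,30),(36,255,255))
n,l,st,ce=cv2.connectedComponentsWithStats(k)
print([ (st[i],ce[i]) for i in range(1,n) if st[i,4]>300])
E
```

```text
time_s: 8.48
ee_pos: [451.7, 313.6, 200.5]
eef_rot: [3.129, 0.226, -0.007]
ft_force: [1.1, -0.7, 0.6]
opening: 92.9
grasp_force: 0.0
[-0.685  0.416 -0.035  2.016  0.023  0.716 -2.161]
shift [-0.04 -0.32  9.72] turn [ 0.004  0.005 -0.006] rows>= 2.3322468795448166 0.06611341757896685
[[315.47669182 238.8341032 ]
 [315.58576176 175.34463601]]
[(array([ 299,  173,   31,   80, 2087], dtype=int32), array([314.19453761, 212.62194538])), (array([123, 281,  35,  59, 974], dtype=int32), array([136.50513347, 310.4661191 ])), (array([479, 282,  35,  58, 968], dtype=int32), array([499.7231405 , 310.64049587])), (array([ 290,  348,  333,   35, 7560], dtype=int32), array([461.83849206, 367.68465608]))]
```

Joints are now well inside their ranges and the probe is where predicted.

```bash
python3 -m handwheel '[[0,-0.3,2.5,0,0,0,9.3],[0,-0.3,5,0,0,0,9.3],[0,-0.3,7.5,0,0,0,9.3],[0,-0.3,9.7,0,0,0,9.3],[0,-0.3,9.7,0,0,0,9.3],[0,-0.3,9.7,0,0,0,9.3]]' 35
python3 - <<'E'
from tgt import *
s=manip.observe();print(s['joint_positions'].round(3)); shift(m+62*ax-[0,0,19],down(.15))
E
```

```text
time_s: 9.03
ee_pos: [445.8, 317.6, 104.0]
eef_rot: [3.126, 0.239, -0.006]
ft_force: [0.6, -0.1, 1.0]
opening: 92.6
grasp_force: 0.0
[-0.703  0.553 -0.031  2.1    0.039  0.496 -2.182]
shift [0.44 0.21 0.08] turn [0.006 0.004 0.003] rows>= 0.11946872776786545 0.062403272531722086
```

```bash
python3 -m handwheel '[[0.4,0.1,0,0,0,0,9.3],[0.4,0.1,0,0,0,0,2],[0.4,0.1,0,0,0,0,1.5],[0.4,0.1,0,0,0,0,1.5],[0.4,0.1,0,0,0,0,1.5],[0.4,0.1,0,0,0,0,1.5],[0.4,0.1,0,0,0,0,1.5],[0.4,0.1,0,0,0,0,1.5],[0.4,0.1,0,0,0,0,1.5],[0.4,0.1,0,0,0,0,1.5],[0.4,0.1,0,0,0,0,1.5],[0.4,0.1,0,0,0,0,1.5],[0.4,0.1,0,0,0,0,1.5],[0.4,0.1,0,0,0,0,1.5]]' 35
python3 - <<'E'
from tgt import *
s=manip.observe();A=R.from_rotvec(s['eef_rot']); print('axis in tool',A.inv().apply(ax))
print(s['ee_pos'],s['moment'],A.as_matrix().round(3))
E
```

```text
time_s: 10.2
ee_pos: [451.9, 317.3, 105.0]
eef_rot: [3.129, 0.236, -0.003]
ft_force: [0.5, 0.6, -1.6]
opening: 23.9
grasp_force: 34.9
axis in tool [-0.34505852  0.00336551 -0.93857514]
[451.94904121 317.25865744 105.0181553 ] [-0.06986119 -0.20340651  0.01776165] [[ 0.989  0.15  -0.002]
 [ 0.15  -0.989 -0.004]
 [-0.002  0.004 -1.   ]]
```

Gripped: 24 mm opening, 35 N. Drawing out along the axis.

```bash
python3 -m handwheel '[[-0.35,0,-0.94,0,0,0,1.5],[-0.69,0,-1.88,0,0,0,1.5],[-1.04,0,-2.82,0,0,0,1.5],[-1.38,0,-3.75,0,0,0,1.5],[-1.73,0,-4.69,0,0,0,1.5],[-2.07,0,-5.63,0,0,0,1.5],[-2.07,0,-7,0,0,0,1.5],[-2.07,0,-10,0,0,0,1.5],[-2.07,0,-12,0,0,0,1.5],[-2.07,0,-12,0,0,0,1.5]]'
python3 - <<'E'
from tgt import *
s=manip.observe();print(s['joint_positions'].round(3),s['grasp_force'],s['opening'],s['moment'])
# tool tilted back so that the probe is upright: tool z = -up rotated
B=R.from_matrix(down(0.15)); 
W=cam('wrist');save('pics/w5.png',W['pixels'])
E
```

```text
time_s: 11.03
ee_pos: [432.7, 315.9, 229.6]
eef_rot: [-3.133, -0.236, -0.004]
ft_force: [-0.3, -0.4, -1.7]
opening: 23.8
grasp_force: 34.9
[-0.711  0.359 -0.036  2.021  0.021  0.76  -2.18 ] 34.94604527950287 23.844541329848223 [ 0.08058944 -0.03729525  0.01016205]
```

View pics/w5.png

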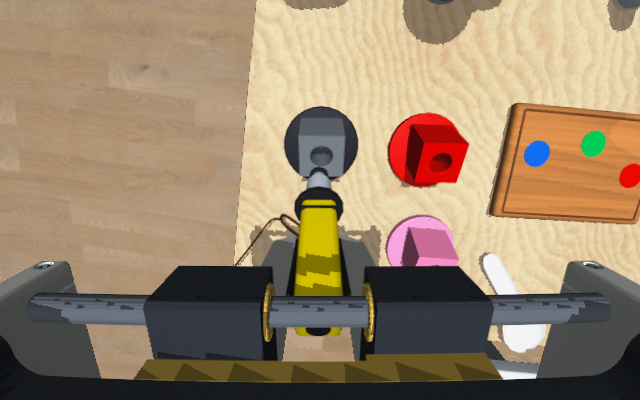

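The probe is clear of the stand, with its nose tip at px (319,172) and held firmly. Next I'll work out the upright pose above the green disc.

```bash
cat > up.py <<'E'
from h import *
at=np.array([-.345,.0034,-.9386]);at/=np.linalg.norm(at)
B=R.from_matrix(down(0))*R.from_rotvec([0,-.352,0]); tool=B
c,_=R.align_vectors([[0,0,1]],[B.apply(at)]); B=c*B
def tcp_for(tip,L=107.): # tip in world with probe upright
    g=np.array(tip)+[0,0,L]; return g-B.apply([0,0,-19])
E
python3 - <<'E'
from up import *
print(B.apply(at),B.as_matrix().round(3)); t=tcp_for([536.7,-30,85]);print(t); shift(t,B.as_matrix())
T=cam('wrist')
for n in ('wrist',):
    h=cv2.cvtColor(T['pixels'],cv2.COLOR_RGB2HSV);k=cv2.inRange(h,(45,120,60),(85,255,255));nn,l,st,ce=cv2.connectedComponentsWithStats(k);i=1+np.argmax(st[1:,4]);print(st[i],ce[i],atz(T,ce[i],18))
E
```

```text
[ 4.50339433e-17 -4.28374069e-19  1.00000000e+00] [[ 0.939  0.    -0.345]
 [-0.001 -1.    -0.003]
 [-0.345  0.003 -0.939]]
[530.14498351 -30.06063619 174.16665814]
shift [ 4.51 35.63  5.39] turn [ 0.024 -0.353  0.149] rows>= 8.707998471216067 3.0737466318821003
[582 130  25  26 501] [594.04191617 142.58882236] [537.60006926 -30.92541918  18.        ]
```

```bash
python3 -m handwheel '[[0.4,3.6,0.5,0.002,-0.035,0.015,1.5],[0.9,7.1,1.1,0.005,-0.07,0.03,1.5],[1.35,10.7,1.6,0.007,-0.105,0.045,1.5],[1.8,14.2,2.1,0.01,-0.14,0.06,1.5],[2.25,17.8,2.7,0.012,-0.176,0.075,1.5],[2.7,21.4,3.2,0.014,-0.21,0.09,1.5],[3.15,25,3.8,0.017,-0.247,0.105,1.5],[3.6,28.5,4.3,0.019,-0.282,0.12,1.5],[4.05,32,4.8,0.022,-0.318,0.135,1.5],[4.51,35.6,5.4,0.024,-0.353,0.149,1.5],[4.51,35.6,5.4,0.024,-0.353,0.149,1.5],[4.51,35.6,5.4,0.024,-0.353,0.149,1.5],[4.51,35.6,5.4,0.024,-0.353,0.149,1.5]]'
cat > look.py <<'E'
from up import *
import sys
s=manip.observe();A=R.from_rotvec(s['eef_rot']);g=A.apply([0,0,-19])+s['ee_pos'];a=A.apply(at)
print(s['joint_positions'].round(2),'axis',a.round(3),'tip est',g-107*a,'tcp',s['ee_pos'])
S,T=cam('scene'),cam('top');out=[]
for c in(S,T):
    pr=proj(c,[g-107*a,g+34*a,[537,-30.5,18]]);print(pr.round(1).tolist())
    u=pr.mean(0).astype(int);x,y=u-[33,40];out.append(cv2.resize(c['pixels'][y:y+80,x:x+66],(396,480),interpolation=2));print('crop origin',x,y,'x6')
save(sys.argv[1],np.hstack(out))
E
python3 look.py pics/l1.png; python3 - <<'E'
from up import *
shift(tcp_for([537,-30.5,50]),B.as_matrix())
E
```

```text
time_s: 12.22
ee_pos: [528.6, -30.2, 171.2]
eef_rot: [3.086, -0.001, -0.557]
ft_force: [0.4, 0.7, -1.9]
opening: 23.9
grasp_force: 34.9
[-0.08  0.58  0.05  1.85 -0.04  1.07 -1.58] axis [0.005 0.003 1.   ] tip est [534.68631127 -30.32227661  82.03716748] tcp [528.5868216  -30.15743926 171.23601218]
[[318.3, 201.7], [317.9, 157.9], [317.6, 219.1]]
crop origin 284 152 x6
[[322.1, 205.6], [323.1, 194.1], [321.8, 209.3]]
crop origin 289 162 x6
shift [1.3  0.12 3.02] turn [0.003 0.004 0.001] rows>= 0.7897463923475186 0.03995388784865695
```

View pics/l1.png

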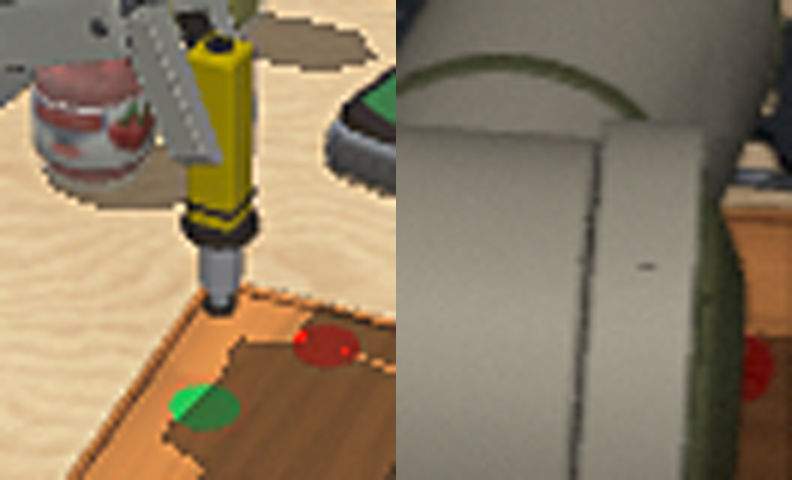

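The left crop shows the probe upright above the board, tip at scene px (320,203), handle top at (320,159) and the green disc at (318,220). The arm hides it in the top view. I'll work out the tip's offset from these pixels.

```bash
python3 - <<'E'
from up import *
S=cam('scene');W=cam('wrist')
h=cv2.cvtColor(S['pixels'],cv2.COLOR_RGB2HSV);k=np.zeros((400,640),np.uint8);k[210:232,305:332]=cv2.inRange(h,(45,100,30),(85,255,255))[210:232,305:332]
m=cv2.moments(k,True);gs=(m['m10']/m['m00'],m['m01']/m['m00']);print('green S',gs,atz(S,gs,18))
print('tip S at z82',atz(S,(319.9,203.2),82),'handle top',atz(S,(319.9,158.8),223))
# tip seen in w5 by wrist camera at (319,172..): tool-fixed; compare prediction now
s=manip.observe();A=R.from_rotvec(s['eef_rot']);g=A.apply([0,0,-19])+s['ee_pos'];a=A.apply(at)
print('wrist pred tip,foot45,collar',proj(W,[g-107*a,g-93*a,g-62*a,g-56*a,g+34*a]).round(1).tolist(),'green',proj(W,[537,-30.5,18]))
im=W['pixels'];hw=cv2.cvtColor(im,cv2.COLOR_RGB2HSV);k=cv2.inRange(hw,(45,100,30),(85,255,255));n,l,st,ce=cv2.connectedComponentsWithStats(k)
for i in range(1,n):
    if st[i,4]>40:print('g',st[i],ce[i],atz(W,ce[i],18))
k=cv2.inRange(hw,(20,100,30),(36,255,255));n,l,st,ce=cv2.connectedComponentsWithStats(k)
for i in range(1,n):
    if st[i,4]>200:print('y',st[i],ce[i])
gr=cv2.cvtColor(im,cv2.COLOR_RGB2GRAY)
for v in range(156,216,3):print(v,gr[v,296:346:2])
E
```

```text
green S (317.4776119402985, 219.40298507462686) [536.80763851 -29.09024454  18.        ]
tip S at z82 [527.43845354 -26.12778833  82.        ] handle top [528.75986198 -28.29529425 223.        ]
wrist pred tip,foot45,collar [[319.0, 167.9], [319.1, 176.4], [319.3, 198.5], [319.4, 203.4], [320.8, 318.3]] green [[319.49570152 134.95911491]]
g [ 570  116   70   37 1637] [609.45021381 133.90470373] [ 541.55551435 -338.81963433   18.        ]
g [303 120  33  31 813] [318.68265683 134.80073801] [537.17165703 -29.6708673   18.        ]
y [301 199  35   7 230] [318.21304348 202.14347826]
y [ 293  207   51   89 3820] [318.13429319 253.8104712 ]
y [263 283  12  59 423] [267.28368794 312.27186761]
y [362 282  13  60 436] [368.84862385 312.37385321]
y [ 134  353  369   30 8487] [327.74019088 369.50064805]
156 [91 89 90 90 88 88 88 89 88 87 86 86 86 86 86 87 86 87 88 89 88 88 88 88
 88]
159 [91 92 91 91 91 92 92 92 92 93 92 93 93 92 92 91 92 93 92 90 92 91 90 91
 92]
162 [95 95 94 93 95 95 95 95 94 96 97 95 97 96 96 96 97 96 96 96 96 96 95 95
 95]
165 [96 96 98 98 98 98 95 95 95 96 96 96 96 95 94
[... 894 characters left out ...]
]
195 [ 93  66  19  22  25  26  25  26  25  27  25  24  25  27  26  25  24  24
  26  22  18  54  99 100 100]
198 [ 73  18  26  26  26  28  26  26  24  25  25  25  25  26  24  25  24  25
  24  24  25  19  52 100 100]
201 [ 19  23  27  39  95 106 108 108 108 108 108 107 107 108 109 108 108 108
 101  68  23  25  20  60  93]
204 [21 23 28 71 87 92 93 93 93 92 93 93 92 92 92 92 94 92 88 85 28 23 24 37
 90]
207 [25 25 23 24 21 31 38 40 38 39 37 38 38 39 38 36 37 38 22 22 21 25 22 33
 96]
210 [ 26  24  21  77 102 107 108 107 108 108 107 108 108 107 108 107 107 107
 104  90  21  26  24  25  70]
213 [ 26  26  56  97 103 107 107 107 107 108 107 108 108 107 108 107 107 108
 105 101  71  24  22  55  81]
```

```bash
cat > fit.py <<'E'
from up import *
def edges(W,tip,a):
    e1=np.cross(a,[0,1,0]);e1/=np.linalg.norm(e1);e2=np.cross(a,e1);t=np.linspace(0,2*np.pi,180)[:,None];circ=np.cos(t)*e1+np.sin(t)*e2
    f=lambda z,r:proj(W,tip+z*a+r*circ)
    foot=np.r_[f(0,8),f(4,8)];col=np.r_[f(45,18),f(51,18)]
    return foot[:,1].min().round(1),col[:,1].min().round(1),np.r_[col[:,0].min(),col[:,0].max()].round(1)
E
python3 - <<'E'
from fit import *
W=cam('wrist');s=manip.observe();A=R.from_rotvec(s['eef_rot']);g=A.apply([0,0,-19])+s['ee_pos'];a=A.apply(at)
print('seen foot 167, collar 188, collar u ~295.5..343.5')
for dx in(-6,-3,0,3):
  for dth in(-.04,0,.04):
    a2=R.from_rotvec([0,dth,0]).apply(a)
    for L in (105,108):
      print(dx,dth,L,edges(W,g+[dx,0,0]-L*a2,a2),(g+[dx,0,0]-L*a2).round(1))
E
```

```text
seen foot 167, collar 188, collar u ~295.5..343.5
-6 -0.04 105 (np.float64(162.7), np.float64(183.6), array([293.9, 345. ])) [533.7 -29.6  85.5]
-6 -0.04 108 (np.float64(160.9), np.float64(181.2), array([294.2, 344.7])) [533.8 -29.6  82.5]
-6 0 105 (np.float64(167.0), np.float64(186.0), array([294.1, 344.9])) [529.5 -29.6  85.4]
-6 0 108 (np.float64(165.2), np.float64(183.7), array([294.4, 344.5])) [529.5 -29.6  82.4]
-6 0.04 105 (np.float64(171.2), np.float64(188.4), array([294.2, 344.7])) [525.3 -29.6  85.5]
-6 0.04 108 (np.float64(169.6), np.float64(186.2), array([294.5, 344.4])) [525.2 -29.6  82.5]
-3 -0.04 105 (np.float64(159.5), np.float64(179.9), array([293.8, 345.3])) [536.7 -29.6  85.5]
-3 -0.04 108 (np.float64(157.7), np.float64(177.5), array([294., 345.])) [536.8 -29.6  82.5]
-3 0 105 (np.float64(163.8), np.float64(182.3), array([293.9, 345.1])) [532.5 -29.6  85.4]
-3 0 108 (np.float64(162.1), np.float64(180.0), array([294.2, 344.8])) [532.5 -29.6  82.4]
-3 0.04 105 (np.float64(168.1), np.float64(184.8), array([294. , 344.9])) [528.3 -29.6  85.5]
-3 0.04 108 (np.float64(16
[... 473 characters left out ...]
64(181.1), array([293.8, 345.2])) [531.3 -29.6  85.5]
0 0.04 108 (np.float64(163.3), np.float64(178.9), array([294.1, 344.8])) [531.2 -29.6  82.5]
3 -0.04 105 (np.float64(152.8), np.float64(172.2), array([293.3, 345.8])) [542.7 -29.6  85.5]
3 -0.04 108 (np.float64(151.1), np.float64(169.8), array([293.6, 345.4])) [542.8 -29.6  82.5]
3 0 105 (np.float64(157.3), np.float64(174.7), array([293.5, 345.6])) [538.5 -29.6  85.4]
3 0 108 (np.float64(155.6), np.float64(172.5), array([293.8, 345.2])) [538.5 -29.6  82.4]
3 0.04 105 (np.float64(161.7), np.float64(177.3), array([293.6, 345.4])) [534.3 -29.6  85.5]
3 0.04 108 (np.float64(160.2), np.float64(175.2), array([293.9, 345.1])) [534.2 -29.6  82.5]
```

Scene and wrist agree: the tip is at about (528,-29,82) and the probe is upright within 0.02 rad. The handle sits about 7 mm off the grasp point. I'll shift it +9 mm in x and lower it to about 40 mm.

```bash
python3 -m handwheel '[[0.8,0.04,1.2,0,0,0,1.5],[1.6,0.08,2.4,0,0,0,1.5],[2.3,0.1,3.6,0,0,0,1.5],[2.3,0.1,3.6,0,0,0,1.5],[2.3,0.1,3.6,0,0,0,1.5]]'
python3 - <<'E'
from fit import *
W=cam('wrist');S=cam('scene');s=manip.observe();A=R.from_rotvec(s['eef_rot']);g=A.apply([0,0,-19])+s['ee_pos'];a=A.apply(at)
print('axis',a.round(3),'tcp',s['ee_pos'],'tip pred',g+[-7,0,0]-107*a, 'edges',edges(W,g+[-7,0,0]-107*a,a))
gr=cv2.cvtColor(W['pixels'],cv2.COLOR_RGB2GRAY)
for u in(315,318,321):print(u,[int(x) for x in gr[140:200:2,u]])
gp=proj(W,[537,-30.3,18])[0];tp=proj(S,[g+[-7,0,0]-107*a])[0];print('green W',gp,'tip S',tp)
w=cv2.resize(W['pixels'][90:215,270:370],(480,600),interpolation=2);x,y=(tp-[16,30]).astype(int);print('S origin',x,y,'x10')
c=cv2.resize(S['pixels'][y:y+60,x:x+32],(320,600),interpolation=2);save('pics/last.png',np.hstack([w,c]))
E
```

```text
time_s: 12.88
ee_pos: [537.8, -32.0, 129.1]
eef_rot: [3.085, -0.001, -0.559]
ft_force: [-0.8, 0.7, -1.3]
opening: 24.1
grasp_force: 34.9
axis [0.004 0.003 1.   ] tcp [538.38369843 -32.07745511 130.3152453 ] tip pred [537.60195208 -32.29745073  41.12472022] edges (np.float64(166.8), np.float64(185.8), array([294.1, 344.6]))
315 [95, 96, 97, 99, 86, 88, 87, 87, 88, 86, 87, 86, 87, 87, 23, 26, 64, 103, 108, 107, 109, 109, 109, 81, 19, 22, 25, 25, 26, 27]
318 [95, 95, 98, 98, 89, 87, 89, 89, 86, 89, 87, 85, 87, 68, 24, 27, 89, 107, 109, 110, 109, 109, 110, 65, 19, 25, 25, 26, 25, 25]
321 [94, 95, 97, 97, 88, 89, 87, 87, 89, 88, 86, 87, 89, 81, 20, 29, 74, 103, 109, 108, 108, 110, 110, 77, 16, 22, 26, 27, 25, 23]
green W [316.50530477 162.65570345] tip S [317.73121182 212.4614119 ]
S origin 301 182 x10
```

View pics/last.png

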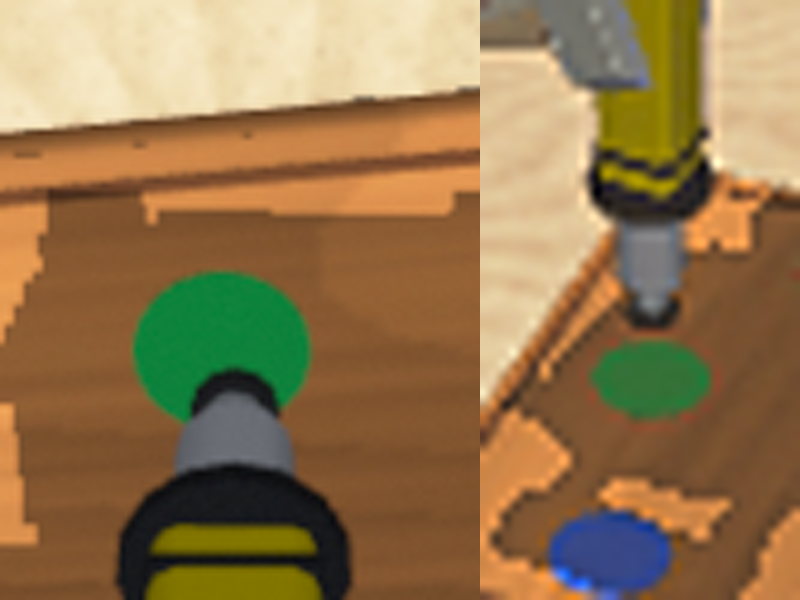

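Both crops agree. On the left the foot tip is at wrist (319,167), with the green disc's centre at (316,162). On the right the tip at (318,213) is straight above the disc at (318,220). The remaining error is about 1–2 mm in y, so I'll correct that and go down carefully.

```bash
python3 -m handwheel '[[0.23,-0.12,0.63,0,0,0,1.5],[0.46,-0.12,1.25,0,0,0,1.5],[0.66,-0.12,1.79,0,0,0,1.5],[0.66,-0.12,1.79,0,0,0,1.5],[0.66,-0.12,1.79,0,0,0,1.5],[0.66,-0.12,1.79,0,0,0,1.5]]'
cat > st.py <<'E'
from fit import *
W=cam('wrist');s=manip.observe();A=R.from_rotvec(s['eef_rot']);g=A.apply([0,0,-19])+s['ee_pos'];a=A.apply(at)
F=[]
for _ in range(5):
    cam('wrist');F.append(manip.observe()['ft_force'])
print('F',np.mean(F,0).round(2),'tip pred',(g+[-7,0,0]-107*a).round(1),'edges',edges(W,g+[-7,0,0]-107*a,a),'axis',a.round(3))
gr=cv2.cvtColor(W['pixels'],cv2.COLOR_RGB2GRAY);print([int(x) for x in gr[158:180,319]],[int(x) for x in gr[180:192,319]])
print('collar row 192',[int(x) for x in gr[196,288:352:2]])
k=cv2.inRange(cv2.cvtColor(W['pixels'],cv2.COLOR_RGB2HSV),(45,100,30),(85,255,255));k[:,:280]=0;k[:,360:]=0;k[:140]=0;k[190:]=0
y,x=np.nonzero(k);print('green u',x.min(),x.max(),'v',y.min(),y.max(),'pred ctr',proj(W,[537,-30.3,18]))
E
python3 st.py
```

```text
time_s: 13.48
ee_pos: [538.5, -31.0, 111.5]
eef_rot: [3.086, -0.001, -0.554]
ft_force: [-0.3, 0.2, -1.2]
opening: 23.7
grasp_force: 34.9
F [-0.22 -0.04 -1.42] tip pred [537.8 -31.2  22.4] edges (np.float64(166.9), np.float64(185.7), array([294.1, 344.3])) axis [0.003 0.003 1.   ]
[86, 87, 86, 87, 88, 87, 87, 87, 67, 32, 23, 26, 28, 49, 85, 103, 107, 110, 109, 108, 110, 110] [110, 111, 109, 111, 112, 103, 63, 14, 18, 19, 25, 27]
collar row 192 [90, 89, 90, 91, 90, 41, 21, 24, 23, 26, 25, 27, 24, 24, 25, 25, 26, 25, 25, 25, 25, 24, 24, 25, 22, 24, 78, 88, 89, 88, 90, 89]
green u 298 336 v 157 186 pred ctr [[317.75140071 173.33153437]]
```

```bash
python3 -m handwheel '[[0.07,-0.1,0.19,0,0,0,1.5],[0.14,-0.1,0.38,0,0,0,1.5],[0.14,-0.1,0.38,0,0,0,1.5],[0.14,-0.1,0.38,0,0,0,1.5],[0.14,-0.1,0.38,0,0,0,1.5]]'; python3 st.py
```

```text
time_s: 14.2
ee_pos: [538.6, -29.7, 107.5]
eef_rot: [3.086, -0.001, -0.554]
ft_force: [0.3, 0.9, 0.5]
opening: 24.0
grasp_force: 34.9
F [0.25 1.   0.55] tip pred [537.8 -30.   18.3] edges (np.float64(167.0), np.float64(185.7), array([294.1, 344.3])) axis [0.003 0.003 1.   ]
[94, 96, 89, 88, 89, 88, 88, 88, 77, 49, 23, 28, 26, 40, 84, 103, 108, 110, 110, 109, 110, 110] [109, 110, 109, 111, 111, 103, 63, 17, 17, 19, 24, 26]
collar row 192 [90, 88, 89, 88, 89, 40, 21, 27, 26, 26, 25, 26, 26, 24, 25, 26, 25, 26, 26, 25, 22, 24, 24, 25, 22, 27, 81, 92, 90, 88, 89, 93]
green u 299 338 v 159 189 pred ctr [[319.18745949 175.82410821]]
```

Contact has begun: about +2 N against the baseline. Pressing 4.5 mm further.

```bash
python3 -m handwheel '[[0.05,0,0.14,0,0,0,1.5],[0.1,0,0.28,0,0,0,1.5],[0.16,0,0.42,0,0,0,1.5],[0.16,0,0.42,0,0,0,1.5],[0.16,0,0.42,0,0,0,1.5],[0.16,0,0.42,0,0,0,1.5]]'; python3 st.py
```

```text
time_s: 15.0
ee_pos: [538.5, -29.9, 103.0]
eef_rot: [3.086, -0.001, -0.554]
ft_force: [1.8, 1.1, 2.0]
opening: 23.6
grasp_force: 34.9
F [0.67 1.9  2.32] tip pred [537.8 -30.1  13.8] edges (np.float64(167.0), np.float64(185.7), array([294.1, 344.3])) axis [0.003 0.003 1.   ]
[97, 98, 100, 96, 89, 88, 87, 88, 89, 88, 87, 73, 38, 21, 28, 72, 102, 110, 109, 110, 110, 110] [110, 109, 110, 110, 111, 104, 62, 15, 16, 18, 25, 25]
collar row 192 [93, 92, 91, 89, 93, 43, 21, 25, 25, 26, 25, 24, 26, 27, 27, 25, 26, 24, 24, 26, 23, 23, 22, 23, 21, 27, 90, 96, 97, 99, 97, 96]
green u 299 338 v 162 189 pred ctr [[319.12480853 178.54241581]]
```

The net push is 3.7 N, about half the stroke. The collar has not moved relative to the tool, the axis is upright and the foot is within about 1–2 mm of the disc's centre. Handing in.

```bash
python3 -c "
from station import manip
print(manip.job_done())"
```

```text
the job is handed in; nothing more can be done
None
```

I handed the job in with the gripper still holding the probe upright on the green disc, about 1–2 mm from its centre; the station returned no verdict. The push is about 3.7 N, roughly half the foot's stroke. I pressed the zero key to its stop before touching the probe, and I moved nothing near the mug, jar, shaker or bottle.

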